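# Let the notebook press down by its ratchet crank

### The arm

A 6-joint arm with a two-finger parallel gripper is mounted at the origin on a cart in front of the work surface, level with it; the furniture and walls round the work are solid. World frame = base frame: x ahead of the robot, y to its left, z up, the work surface at z = 0. Lengths are in m, angles in rad, forces in N, time in s.
With the tool pointing down it reaches from about 0.25 to 0.725 m from the base axis. Payload 4 kg.
Tool frame: the origin (TCP) lies on the centre line of the jaws, within the pads' length; the fingertips stand 25 mm ahead of it and the grasp point (between the pads) lies 6 mm ahead of it; z points along the fingers, y is the line along which they close (so a half turn about z gives the same grasp; the last joint's range is limited). The gripper opens to 85 mm and grips with 20 to 120 N. Pads are 22 mm wide; open, the fingers measure 114 mm over their backs; the gripper's body (76 mm by 85 mm) begins 54 mm behind the grasp point. The pads swing forward as they close: fully open they stand 13 mm farther back than shut.
Start: joints at [1.278, 0.241, 0.005, 1.335, 0, 1.571], TCP at [0.144, 0.479, 0.256] pointing down, gripper open.
Joint ranges: [-2.72, 2.72], [-1.05, 1.87], [-1.09, 1.28], [-1.99, 2.15], [-1.42, 1.44], [-3.14, 3.14]. Speed limits (rad/s): [2.79, 2.79, 3.14, 3.14, 3.14, 3.14].

### API

Orientations are given as a rotation vector (axis times angle).
In Python, from cell import * gives the robot as it stands. The module is installed in compiled form; this text tells all that it offers.
- The arm moves only by the tool drive_tool, never from a script. Its argument "rows" is a list of rows, each a list of 7 numbers: the shift along the tool's x, y, z in m, then the turn, a rotation vector about the tool's x, y, z in degrees, then the finger opening in m, from 0 to 0.0854. A call has 1 to 10 rows; each row is the pose to reach, as a shift and turn from the pose commanded when the call began, along the tool's axes at that moment; what a row does not reach only later rows make up. A row lasts 1/8 s, in which the tool goes at most 62.5 mm and 10.7 degrees, less where a joint would pass 70% of its speed; a pose out of reach is approached as far as the arm can. A call with a gripper value outside its range is refused whole. The fingers move at their own pace and stop on an object; "newtons" is the grip in N (left out, the last holds). Time passes only in rows, so rows that repeat a pose let the fingers close. It gives the time, the measured TCP pose, the force, the opening and the grip force at its end, in the units of the state.
- state(): the state, without advancing time (a new reading comes with each control period).
- capture(name): name is "scene" or "top"; returns the picture (420x560x3 uint8, blue, green, red); there is no depth.
- calibration(name): a dict with "fx", "fy", "cx", "cy" (pixels), "dist_coeffs" ([k1, k2, p1, p2, k3] as OpenCV has them; the pictures are not rectified), "rvec" (rotation vector, rad) and "tvec" (3), from world to camera coordinates, as OpenCV has them. Camera axes: x right, y down, z forward; pixel columns grow to the right and rows downward; lengths in m; the calibration is good to about 2 mm. A picture is of the moment at which its call begins. calibration takes no time and is no camera call.
- hand_in(): hands the job in; it is judged then, once.
The state is a dict: "time": time; "joint_positions": joint angles; "qvel": joint speeds; "tau": joint torques, N m; "ee_pos": TCP position; "tcp_rot": TCP orientation; "wrist_force": force on the tool from outside, world axes, zero at the start; "ft_torque": the same for the moment, N m; "gripper_width": finger opening in m; "gripper_force": force on a finger pad.
Only numpy, scipy, OpenCV 4.12 (cv2) and the standard library are available. Lean on these libraries where they do the work, as an engineer would, in place of code of your own. Each camera call takes 0.05 s, during which the arm holds its last target. There are 200 camera calls.

### The job

The wooden press stands with its plate wound up above the notebook. Take the crank's wooden knob, lift it straight up to raise the pawl out of its notch, and with the pawl held up let the crank turn back slowly (clockwise seen from above) under the plate's weight, until the plate rests on the notebook. Don't let the crank run free or the plate drop; then let the knob go back down and leave the press.

Things in the scene. Friction and masses are not known exactly. Their poses are not given: they have to be found in the camera images.
- knob (a point): Middle of the turned light-wood knob on the free end of the crank: grip it here from above. Round, 26 mm across, 35 mm tall; its middle is 176 mm above the worktop when down, 31 mm above the steel crank arm. It spins freely about its upright axis, so the gripper need not turn with the crank. Lifting it straight up lifts the pawl pin below it against a light spring (3 to 4 N).
- crank_pivot (a point): Point on the crank's upright turning axis, above the press's square post, at the height of the knob's middle when that is down (176 mm above the worktop). The knob runs on a circle of 60 mm radius about it.
- crank (a joint): Crank angle, rad; positive is counter-clockwise from above and winds the plate up. At the start the pawl holds it at a notch between -0.2 and 0.4 (6 mm high ratchet teeth every 0.1; last notch at -0.4, below that the ring is smooth). The plate meets the notebook at about -0.8. The plate's weight turns it clockwise: about 5 N at the knob.
- pawl (a joint): Lift of knob and pawl, m: 0 is down in the notch, 0.016 is the upper stop; from 0.007 the pawl is clear of the teeth, 0.012 is a good height to turn at. It springs down when let go. If the crank is let run free it passes 2 rad/s, which is too fast, within about 0.2 rad; 0.5 rad/s is a good speed.
- plate: The press's wooden plate, 165 x 130 x 16 mm, 0.8 kg, that moves up and down only, carried by a steel arm on the post; origin at the centre of its underside. It is geared to the crank, 35 mm a radian, and starts 21 to 42 mm above the notebook.
- notebook: Loose blue-covered notebook, 210 x 151 x 11 mm, lying on the press's base board under the plate; origin at the centre of its underside, 18 mm above the worktop.

How it is judged:
At the end, for the whole second after the job is handed in: The plate rests on the notebook with its weight (more than 3 N), the crank is still, the knob is let go and down again (within 4 mm), and the notebook is within 15 mm of where it lay (contact force between plate and notebook above 3 N and value of joint pawl below 0.004 m and velocity of joint crank between -0.1 and 0.1 rad/s and distance of notebook from where it was at the start of the episode below 0.015 m); the robot touches nothing.
It fails at once if the crank ran back faster than 2 rad/s (the plate was dropped) (velocity of joint crank below -2 rad/s).
It also fails if it takes over 45 s, if anything falls off the work surface, if the arm or the gripper's body presses on something with over 40 N, if the wrist force passes 120 N, or if a joint passes its speed limit or range.

## Working session

There is one attempt and no reset: what is moved stays moved. The work goes in short steps, Python scripts to look and compute and a tool call to move; the robot and the scene stay as the last step left them, time stands still between calls to the robot, and variables do not carry over. Pictures are saved under pics/ and viewed, at most 10 in all, crops included, and the job is handed in when it is done.

Besides the shell and the picture viewer there is one more tool, called after "Request:" as a command line: name --pt "numbers of a row" for each row, then --argument value for the rest. drive_tool: Moves the arm, as the interface text tells. Its arguments: {"type":"object","properties":{"rows":{"type":"array"},"newtons":{"type":"number"}},"required":["rows"]}

```bash
mkdir -p pics
python3 - <<'E'
from cell import *
import cv2
for n in("scene","top"): cv2.imwrite(f"pics/{n}0.png",capture(n))
s=state();print(s["ee_pos"],s["tcp_rot"],s["gripper_width"],s["time"])
E
```

```text
[0.14416515 0.47821056 0.25548996] [-4.58204467e-01 -3.10774051e+00  2.99905163e-03] 0.08517784767792709 0.1
```

View pics/scene0.png

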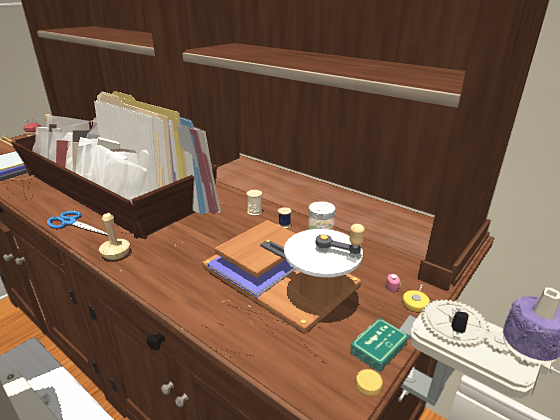

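View pics/top0.png

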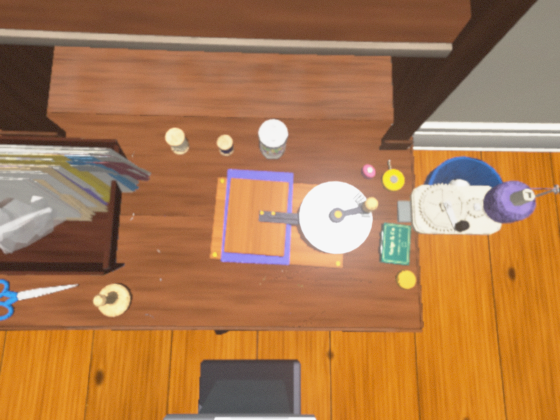

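The press is in view in both pictures. The knob is at about (357,234) in scene and (371,204) in top, and the crank hub is at about (323,241) and (337,215). I'll enlarge both.

Run:
```python
import cv2,numpy as np
a=cv2.imread("pics/scene0.png")[210:290,280:380];b=cv2.imread("pics/top0.png")[170:250,300:400]
a,b=[cv2.resize(i,None,fx=4,fy=4,interpolation=cv2.INTER_CUBIC) for i in(a,b)]
cv2.imwrite("pics/crop.png",np.hstack([a,b]))
```

```text
(no output)
```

View pics/crop.png

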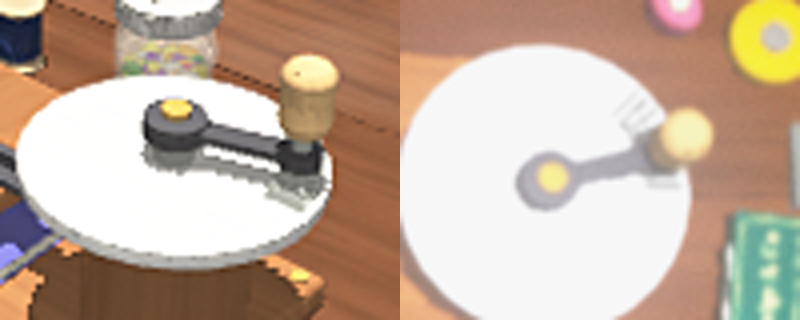

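The crop puts the knob's middle at about (356.4,233.9) in scene and its top end at about (371.6,203.2) in top. The bolt is at (324,236.4) in scene and (337.6,214.2) in top.

```bash
cat > h.py <<'E'
from cell import *
import cv2,numpy as np
from scipy.spatial.transform import Rotation as R
def ray(n,p):
    c=calibration(n);K=np.array([[c["fx"],0,c["cx"]],[0,c["fy"],c["cy"]],[0,0,1]])
    u=cv2.undistortPoints(np.array([[p]],float),K,np.array(c["dist_coeffs"]))[0,0]
    M=cv2.Rodrigues(np.array(c["rvec"],float))[0];t=np.array(c["tvec"],float).ravel()
    return -M.T@t,M.T@np.array([*u,1])
def at(n,p,z):
    o,d=ray(n,p);return o+d*(z-o[2])/d[2]
def tri(ps,pt):
    o1,d1=ray("scene",ps);o2,d2=ray("top",pt)
    s=np.linalg.lstsq(np.c_[d1,-d2],o2-o1,rcond=None)[0]
    return o1+s[0]*d1,o2+s[1]*d2
E
python3 - <<'E'
from h import *
np.set_printoptions(precision=4,suppress=True)
print("knob mid",at("scene",(356.4,233.9),.176),"top end",at("top",(371.6,203.2),.192), at("scene",(356.9,225.8),.193))
print("bolt",tri((324,236.4),(337.6,214.2)))
for c in("scene","top"): print(c,ray(c,(280,210))[0])
s=state();print(s["joint_positions"],R.from_rotvec(s["tcp_rot"]).as_matrix())
E
```

```text
knob mid [ 0.569 -0.25   0.176] top end [ 0.5719 -0.2468  0.192 ] [ 0.568  -0.2497  0.193 ]
bolt (array([ 0.5585, -0.1902,  0.1518]), array([ 0.5576, -0.1892,  0.1515]))
scene [ 0.0084 -0.5299  0.5608]
top [ 0.3996 -0.049   0.9617]
[ 1.278   0.2414  0.0038  1.3352 -0.      1.5708] [[-0.9574  0.2886 -0.0005]
 [ 0.2886  0.9574 -0.0019]
 [-0.     -0.0019 -1.    ]]
```

The knob is at about (0.570, -0.2485) and the pivot at about (0.558, -0.190). That gives a radius of 60 mm, as it should be. I'm moving over the knob.

Request:
drive_tool --pt "-0.0435 -0.0404 0 0 0 6.6 0.06" --pt "-0.087 -0.0808 0 0 0 13.2 0.06" --pt "-0.1305 -0.1212 0 0 0 19.8 0.06" --pt "-0.174 -0.1616 0 0 0 26.4 0.06" --pt "-0.2175 -0.202 0 0 0 33 0.06" --pt "-0.261 -0.2424 0 0 0 39.6 0.06" --pt "-0.3045 -0.2828 0 0 0 46.2 0.06" --pt "-0.348 -0.3232 0 0 0 52.8 0.06" --pt "-0.3915 -0.3636 0 0 0 59.4 0.06" --pt "-0.435 -0.404 0 0 0 66 0.06" --newtons 40

```text
time: 1.35
ee_pos: [0.4447, -0.0355, 0.2561]
tcp_rot: [-2.082, -2.352, -0.0]
wrist_force: [1.6, 0.1, 0.6]
gripper_width: 0.06
gripper_force: 0.0
```

```bash
cat >> h.py <<'E'
def to(p):
    s=state();M=R.from_rotvec(s["tcp_rot"]).as_matrix();y=np.degrees(np.arctan2(M[1,1],M[0,1]))
    print("shift",np.round(M.T@(np.array(p)-s["ee_pos"]),4),"yaw y",round(y,2),"M",M.round(3).tolist())
E
python3 -c "
from h import *
to([.570,-.2485,.250])"
```

```text
shift [-0.2266  0.0985  0.006 ] yaw y 6.98 M [[-0.122, 0.993, -0.0], [0.993, 0.122, 0.0], [0.0, -0.0, -1.0]]
```

Request:
drive_tool --pt "-0.045 0.02 0 0 0 6 0.06" --pt "-0.09 0.04 0 0 0 12 0.06" --pt "-0.135 0.059 0 0 0 18 0.06" --pt "-0.18 0.079 0 0 0 23 0.06" --pt "-0.2266 0.0985 0.006 0 0 27 0.06" --pt "-0.2266 0.0985 0.006 0 0 27 0.06"

```text
time: 2.1
ee_pos: [0.5706, -0.2488, 0.247]
tcp_rot: [-2.571, -1.8, 0.004]
wrist_force: [-1.0, 0.7, -0.7]
gripper_width: 0.06
gripper_force: 0.0
```

Run:
```python
from h import *
to([.570,-.2485,.182])
print(state()["ee_pos"])
a=capture("scene")[170:290,290:410];b=capture("top")[130:250,310:430]
a,b=[cv2.resize(i,None,fx=3.3,fy=3.3,interpolation=cv2.INTER_CUBIC) for i in(a,b)]
cv2.imwrite("pics/above.png",np.hstack([a,b]))
```

```text
shift [ 0.0001 -0.0005  0.065 ] yaw y -19.99 M [[0.342, 0.94, -0.004], [0.94, -0.342, 0.001], [-0.0, -0.004, -1.0]]
[ 0.57064409 -0.24884708  0.24703884]
```

View pics/above.png

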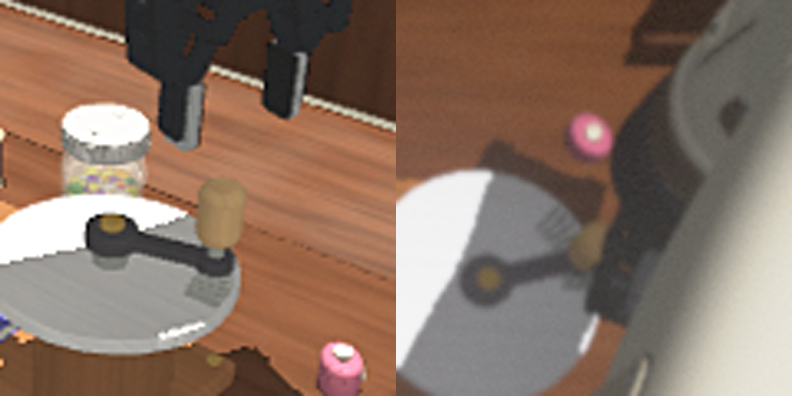

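The open fingers hang above the knob. In the crop's left half the tips are at about (183,145) and (285,115), and the knob's top is at (222,185). I'll check the lateral alignment by projecting the fingertip corners.

Run:
```python
from h import *
s=state();M=R.from_rotvec(s["tcp_rot"]).as_matrix();c=calibration("scene")
K=np.array([[c["fx"],0,c["cx"]],[0,c["fy"],c["cy"]],[0,0,1]])
def pr(P): return ((cv2.projectPoints(np.array(P,float).reshape(-1,1,3),np.array(c["rvec"],float),np.array(c["tvec"],float),K,np.array(c["dist_coeffs"]))[0][:,0]-[290,170])*3.3).round(0).tolist()
for sy in(-.03,.03):
  print(sy,pr([s["ee_pos"]+M@[x,sy,.019] for x in(-.011,.011)]))
print("knob top, mid",pr([[.570,-.2485,.1935],[.570,-.2485,.176]]),pr([[.570-.013*.7,-.2485-.013*.7,.1935-.035]]))
```

```text
-0.03 [[191.0, 143.0], [164.0, 125.0]]
0.03 [[281.0, 114.0], [253.0, 97.0]]
knob top, mid [[221.0, 181.0], [218.0, 209.0]] [[221.0, 250.0]]
```

Request:
drive_tool --pt "0 0 0.02 0 0 0 0.06" --pt "0 0 0.042 0 0 0 0.06" --pt "0 0 0.058 0 0 0 0.06" --pt "0 0 0.066 0 0 0 0.06" --pt "0 0 0.066 0 0 0 0.06" --pt "0 0 0.066 0 0 0 0.06"

```text
time: 2.95
ee_pos: [0.5709, -0.2462, 0.1853]
tcp_rot: [2.569, 1.806, 0.001]
wrist_force: [0.4, -0.5, 0.3]
gripper_width: 0.0601
gripper_force: 0.0
```

Run:
```python
from h import *
s=state();print(s["ee_pos"],s["wrist_force"])
a=capture("scene")[180:270,310:400]
cv2.imwrite("pics/down.png",cv2.resize(a,None,fx=6,fy=6,interpolation=cv2.INTER_CUBIC))
```

```text
[ 0.57086748 -0.24616897  0.18526555] [ 0.38213868 -0.54720259  0.25292626]
```

View pics/down.png

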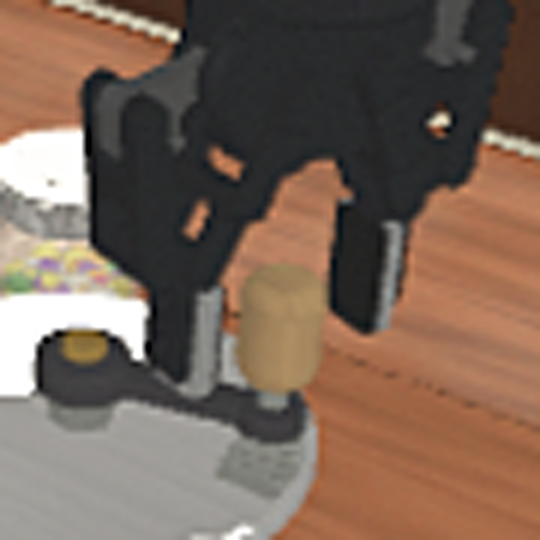

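The knob stands between the pads: it is at (281,330), and the pad mid is at about (272,339). It sits slightly towards tool -x, so I'll nudge and close.

Request:
drive_tool --pt "-0.0035 0 0.003 0 0 0 0.06" --pt "-0.0035 0 0.003 0 0 0 0.045" --pt "-0.0035 0 0.003 0 0 0 0.035" --pt "-0.0035 0 0.003 0 0 0 0.03" --pt "-0.0035 0 0.003 0 0 0 0.015" --pt "-0.0035 0 0.003 0 0 0 0.015" --pt "-0.0035 0 0.003 0 0 0 0.015" --newtons 40

```text
time: 3.88
ee_pos: [0.5713, -0.2501, 0.1821]
tcp_rot: [2.566, 1.805, 0.004]
wrist_force: [4.6, -0.9, -0.5]
gripper_width: 0.0239
gripper_force: 39.5
```

Request:
drive_tool --pt "0.0005 0.001 -0.002 0 0 0 0.015" --pt "0.0005 0.001 -0.005 0 0 0 0.015" --pt "0.0005 0.001 -0.008 0 0 0 0.015" --pt "0.0005 0.001 -0.011 0 0 0 0.015" --pt "0.0005 0.001 -0.012 0 0 0 0.015" --pt "0.0005 0.001 -0.012 0 0 0 0.015"

```text
time: 4.62
ee_pos: [0.5682, -0.2507, 0.1923]
tcp_rot: [-2.57, -1.804, 0.009]
wrist_force: [-2.8, -5.0, -3.1]
gripper_width: 0.0239
gripper_force: 40.0
```

Run:
```python
from h import *
s=state();print(s["ee_pos"],s["wrist_force"],s["gripper_width"])
a=capture("scene")[190:280,310:400]
cv2.imwrite("pics/up.png",cv2.resize(a,None,fx=6,fy=6,interpolation=cv2.INTER_CUBIC))
```

```text
[ 0.56815485 -0.25067643  0.19226445] [-2.7643573 -5.022642  -3.0717663] 0.02389906659357149
```

View pics/up.png

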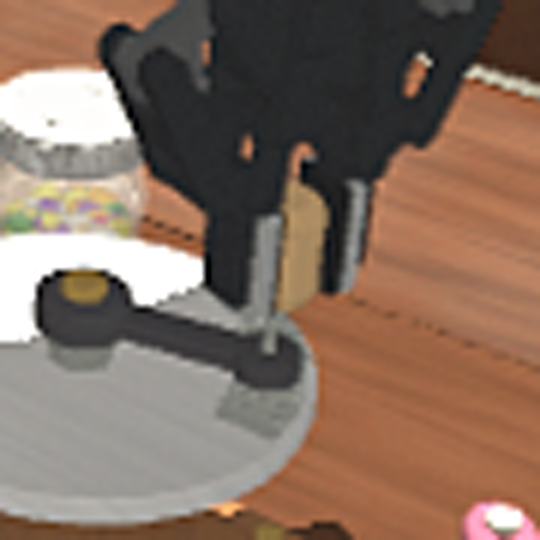

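The pawl is lifted: the pin shows below the knob, z rose about 10 mm, and the spring pulls 3 N. Next I'll work out the arc in tool axes.

```bash
cat >> h.py <<'E'
def arc(c,da,n,out=0.,up=0.):
    s=state();M=R.from_rotvec(s["tcp_rot"]).as_matrix();v=np.array(s["ee_pos"])[:2]-c
    print("r",np.hypot(*v),"phi",np.arctan2(v[1],v[0]),"F radial,tang(ccw)",)
    f=np.array(s["wrist_force"])[:2];u=v/np.hypot(*v);print(f@u,f@[-u[1],u[0]])
    p=np.arctan2(v[1],v[0])
    for k in range(1,n+1):
        q=p-da*k;d=.06*np.array([np.cos(q)-np.cos(p),np.sin(q)-np.sin(p)])+out*min(1,k/2)*np.array([np.cos(q),np.sin(q)])
        w=M.T@[*d,0];w[2]=0;w[2]-=up*min(1,k/2);print(np.round(w,4).tolist())
E
python3 -c "
from h import *
arc([.558,-.1905],.05,8,.002,.001)"
```

```text
r 0.06102664452383372 phi -1.4034257194553834 F radial,tang(ccw)
3.9743132400287493 -3.9375723662863833
[-0.0023, -0.0022, -0.0005]
[-0.0045, -0.0046, -0.001]
[-0.0057, -0.0074, -0.001]
[-0.0067, -0.0103, -0.001]
[-0.0076, -0.0133, -0.001]
[-0.0083, -0.0163, -0.001]
[-0.0089, -0.0194, -0.001]
[-0.0094, -0.0224, -0.001]
```

Request:
drive_tool --pt "-0.0023 -0.0022 -0.0005 0 0 0 0.015" --pt "-0.0045 -0.0046 -0.001 0 0 0 0.015" --pt "-0.0057 -0.0074 -0.001 0 0 0 0.015" --pt "-0.0067 -0.0103 -0.001 0 0 0 0.015" --pt "-0.0076 -0.0133 -0.001 0 0 0 0.015" --pt "-0.0083 -0.0163 -0.001 0 0 0 0.015" --pt "-0.0089 -0.0194 -0.001 0 0 0 0.015" --pt "-0.0094 -0.0224 -0.001 0 0 0 0.015"

```text
time: 5.68
ee_pos: [0.5456, -0.2507, 0.1943]
tcp_rot: [2.57, 1.806, -0.001]
wrist_force: [-4.2, -3.3, -3.6]
gripper_width: 0.024
gripper_force: 40.0
```

```bash
python3 -c "
from h import *
s=state();print(s['ee_pos'],s['wrist_force'])
arc([.558,-.1905],.05,10,.0)"
```

```text
[ 0.54564561 -0.25071379  0.19434564] [-4.18867947 -3.25116042 -3.56664857]
r 0.06146813001017418 phi -1.7731632440537894 F radial,tang(ccw)
4.026692380805184 -3.4497577147141385
[-0.0004, -0.003, 0.0]
[-0.0006, -0.006, 0.0]
[-0.0006, -0.009, 0.0]
[-0.0005, -0.012, 0.0]
[-0.0003, -0.015, 0.0]
[0.0001, -0.0179, 0.0]
[0.0007, -0.0209, 0.0]
[0.0014, -0.0238, 0.0]
[0.0022, -0.0267, 0.0]
[0.0032, -0.0295, 0.0]
```

Request:
drive_tool --pt "-0.0014 -0.003 0 0 0 0 0.015" --pt "-0.0024 -0.006 0 0 0 0 0.015" --pt "-0.0026 -0.009 0 0 0 0 0.015" --pt "-0.0025 -0.012 0 0 0 0 0.015" --pt "-0.0023 -0.015 0 0 0 0 0.015" --pt "-0.0019 -0.0179 0 0 0 0 0.015"

```text
time: 6.42
ee_pos: [0.5368, -0.2486, 0.198]
tcp_rot: [2.555, 1.799, 0.019]
wrist_force: [16.9, -5.4, -4.5]
gripper_width: 0.0236
gripper_force: 40.6
```

```bash
python3 -c "
from h import *
s=state();print(s['ee_pos'],s['wrist_force'])
arc([.558,-.1905],.05,10,.0)"
```

```text
[ 0.53682862 -0.24860529  0.19796433] [16.89222578 -5.42980204 -4.54465089]
r 0.061842156755474435 phi -1.920208393513624 F radial,tang(ccw)
-0.681275157068181 17.730366775542546
[0.0001, -0.003, 0.0]
[0.0003, -0.006, 0.0]
[0.0007, -0.009, 0.0]
[0.0013, -0.0119, 0.0]
[0.0019, -0.0148, 0.0]
[0.0028, -0.0177, 0.0]
[0.0037, -0.0206, 0.0]
[0.0049, -0.0233, 0.0]
[0.0061, -0.0261, 0.0]
[0.0075, -0.0287, 0.0]
```

The crank has met resistance after about 0.54 rad. I'll look before going on.

Run:
```python
from h import *
a=capture("scene")[180:330,190:390]
cv2.imwrite("pics/blk.png",cv2.resize(a,None,fx=4,fy=4,interpolation=cv2.INTER_CUBIC))
```

```text
(no output)
```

View pics/blk.png

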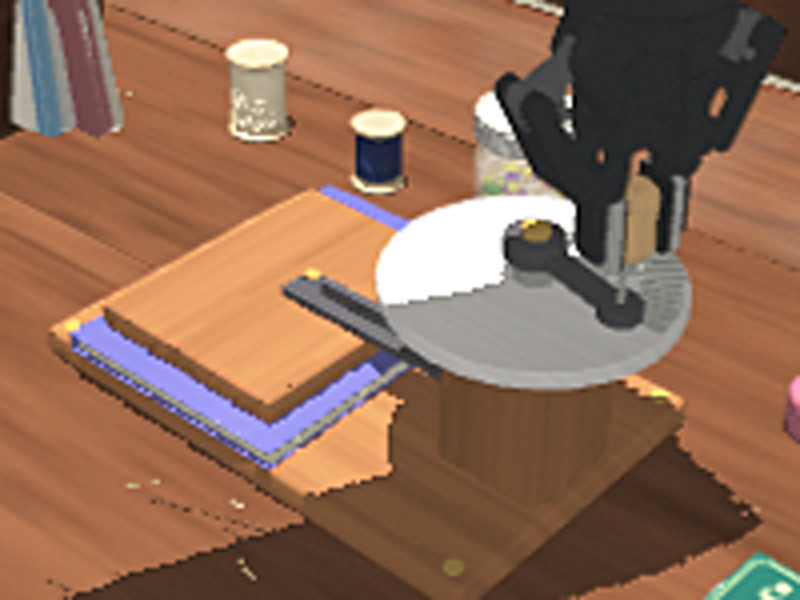

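The plate lies on the notebook, and the crank is past the toothed sector. I'll relax the push first.

Request:
drive_tool --pt "0 0.002 0 0 0 0 0.015" --pt "0 0.004 0 0 0 0 0.015" --pt "0 0.006 0 0 0 0 0.015" --pt "0 0.0075 0 0 0 0 0.015" --pt "0 0.0075 0 0 0 0 0.015" --pt "0 0.0075 0 0 0 0 0.015"

```text
time: 7.22
ee_pos: [0.5378, -0.249, 0.1952]
tcp_rot: [2.566, 1.805, 0.006]
wrist_force: [6.7, -0.0, -3.5]
gripper_width: 0.0242
gripper_force: 40.4
```

```bash
python3 -c "
from h import *
s=state();print(s['ee_pos'],s['wrist_force'])
arc([.558,-.1905],.05,0,.0)"
```

```text
[ 0.53778766 -0.24901622  0.19518722] [ 6.74660783 -0.04268447 -3.47071734]
r 0.06190869518024869 phi -1.9033801484648774 F radial,tang(ccw)
-2.162329914887344 6.390842555559388
```

Request:
drive_tool --pt "0 0.0015 0 0 0 0 0.015" --pt "0 0.003 0.002 0 0 0 0.015" --pt "0 0.003 0.005 0 0 0 0.015" --pt "0 0.003 0.008 0 0 0 0.015" --pt "0 0.003 0.011 0 0 0 0.015" --pt "0 0.003 0.012 0 0 0 0.015" --pt "0 0.003 0.012 0 0 0 0.015"

```text
time: 8.1
ee_pos: [0.5382, -0.2493, 0.1822]
tcp_rot: [-2.569, -1.807, -0.0]
wrist_force: [1.8, 4.5, -2.7]
gripper_width: 0.0236
gripper_force: 40.4
```

Request:
drive_tool --pt "0 0 0 0 0 0 0.03" --pt "0 0 0 0 0 0 0.04" --pt "0 0 0 0 0 0 0.055" --pt "0 0 0 0 0 0 0.06" --pt "0 0 -0.02 0 0 0 0.06" --pt "0 0 -0.05 0 0 0 0.06" --pt "0 0 -0.08 0 0 0 0.06" --pt "0 0 -0.1 0 0 0 0.06" --pt "0 0 -0.1 0 0 0 0.06"

```text
time: 9.22
ee_pos: [0.5394, -0.2503, 0.2843]
tcp_rot: [2.567, 1.805, 0.003]
wrist_force: [0.2, -0.2, -0.2]
gripper_width: 0.0597
gripper_force: 0.0
```

Run:
```python
from h import *
s=state();print(s['ee_pos'],s['wrist_force'],s["gripper_width"])
a=capture("scene")[180:330,190:390]
cv2.imwrite("pics/end.png",cv2.resize(a,None,fx=4,fy=4,interpolation=cv2.INTER_CUBIC))
```

```text
[ 0.53935744 -0.25030981  0.28426342] [ 0.23514895 -0.19854083 -0.22155521] 0.05968202893800624
```

View pics/end.png

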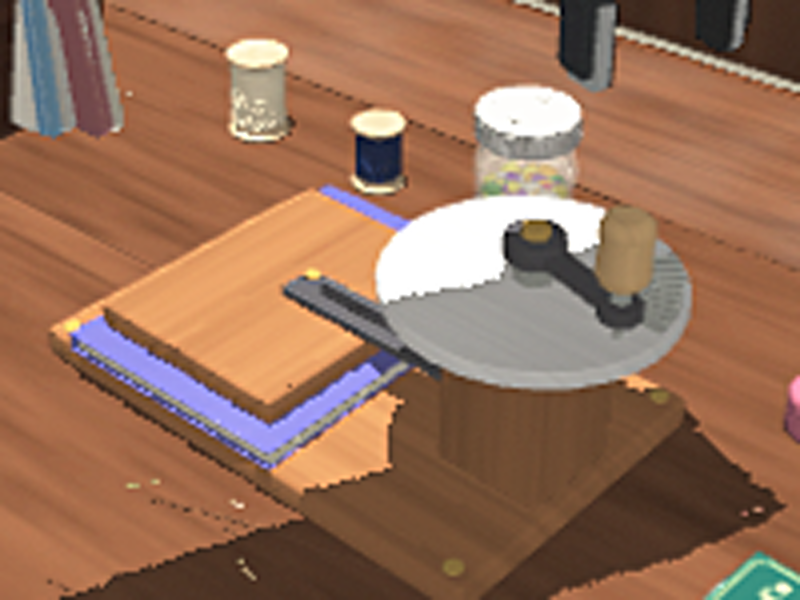

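The plate lies flat on the notebook with its lower edge at about (268,420). The knob is down at (625,250), the crank is past the teeth, and the gripper is clear.

```bash
python3 -c "
from cell import *
print(hand_in())"
```

```text
the job is handed in; nothing more can be done
None
```

I lowered the plate onto the notebook under control, let the knob back down, moved the gripper clear and handed the job in at about 9 s; the hand-in returned no verdict.

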